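# Snap the screening cover home in an opened bench unit

## Task

On the repair bench, the steel screening cover lies loose and proud in the opened unit. Take the orange-handled presser from its stand and press the cover straight down with it, best at one end and then the other, until both ends have snapped fully home; do not touch the cover with the gripper, and press gently, never with more than 50 N. Then hang the presser back upright in its stand, let go, and leave the things lying around alone.

Things in the scene. Friction and masses are not known exactly. Their poses are not given: they have to be found in the camera images.
- unit: Opened, fixed bench unit: base pan 215 x 165 mm; bright front panel 64 mm high (with knobs) along its -y side, rear panel 52 mm high along +y. Origin on the bench under the recess's centre; x along the long side. In it a recess 142 x 66 mm; dark end blocks, 48 mm above the bench, stand 71 to 89 mm from its centre along +x and -x, each with a sprung brass catch.
- recess (a point): Centre of the recess's mouth, 43 mm above the bench: the height of the cover's top face when fully home, then level with the recess's long side walls. x along the recess, y across it, z up. Fixed.
- cover: Loose steel screening cover, about 160 g: slab 130 x 64 mm, 15 mm thick, with a rounded bead along each end (140 mm over the beads). Origin at the centre of its underside, x along it, z up out of its top. At the start both beads rest on the catches and the top stands about 13 mm above home, inside the recess's mouth.
- cover_end_a (a point): Press point on the cover's top, in an orange ring 32 mm across, 48 mm from the middle along the cover's +x. Pressing an end takes about 6 to 12 N; within 4 to 8 mm the bead passes its catch, the force drops away and the end snaps onto a rigid ledge. The first end pressed goes down 11 mm (1 to 2 mm short of home until the other end follows, as the cover then tilts by 5 degrees).
- cover_end_b (a point): The same kind of press point at the other end, 48 mm from the middle along the cover's -x.
- presser_grip (a point): Centre of the presser's orange handle, a square bar 30 x 30 mm, 78 mm high (z up along it, x and y square to its sides), to be grasped from above. Under it a round black collar, 52 mm across and 8 mm thick, its underside 48 mm below this point. 210 g in all.
- presser_collar (a point): Centre of the underside of the presser's collar, z up; lies on the stand's top when hung. Below it a stem 23 mm across ends in a flat rubber foot 24 mm across. The stem is adjustable and stuck fast: the foot's underside lies 56 to 86 mm below this point, differently each time and hidden in the stand; find it by touch.
- stand_mouth (a point): Centre of the mouth of the presser's stand, at its top, 100 mm above the bench: a fixed wooden post 62 x 62 mm with a square well 38 x 38 mm, 95 mm deep, that takes the presser's stem while the collar rests on the rim (foot plate 90 x 90 mm). x and y square to the well's sides.
- screwdriver_grip (a point): Middle of the yellow handle of a loose screwdriver, 170 mm long, lying on the bench. To be left alone.
- transformer: A loose transformer, 66 x 86 mm, 52 mm high, on the bench; origin at the centre of its underside. To be left alone.
- jar: A loose amber jar with a white cap, 56 mm across, 75 mm high; origin at the centre of its underside. To be left alone.
Things that resemble listed ones, but are neither listed nor needed, are in the scene too. What is shaped like the part that bears presser_grip but yellow is not meant. Of the things like the cover, leave any that is green; of the rest the smaller one is meant.

How it is judged:
By the outcome, as a careful person would: the job done as asked, in the order asked, and still so for the second after the job is handed in, with the robot touching nothing.
It also fails if it takes over 56 s, if anything falls off the work surface, if the arm or the gripper's body presses on something with over 40 N, if the wrist force passes 120 N, or if a joint passes its speed limit or range.

## Robot

A 6-joint arm with a two-finger parallel gripper is mounted at the origin on the work surface. World frame = base frame: x ahead of the robot, y to its left, z up, the work surface at z = 0. Lengths are in mm, angles in rad, forces in N, time in s.
With the tool pointing down it reaches from about 350 to 775 mm from the base axis. Payload 7.3 kg.
Tool frame: the origin (TCP) lies at the very end of the fingers, on their centre line; the grasp point (between the pads) lies 19 mm behind it; x points along the fingers, z is the direction in which the jaws open and shut, and the axes are right-handed (so a half turn about x gives the same grasp; the last joint's range is limited). The gripper opens to 92 mm and grips with 3 to 60 N. Pads are 19 mm wide; open, the fingers measure 130 mm over their backs; the gripper's body (75 mm by 190 mm) begins 47 mm behind the grasp point.
Start: joints at [1.012, 0.342, 1.524, -0, 1.275, -0.146], TCP at [210.605, 480.927, 226.741] pointing down, gripper open.
Joint ranges: [-2.53, 2.53], [-0.77, 2.02], [0.04, 2.7], [-1, 4.14], [0.28, 2.66], [-3.11, 3.11]. Speed limits (rad/s): [2.57, 2.57, 3.14, 3.14, 3.14, 3.14].

## Interface

Orientations are given as [roll, pitch, yaw] about the fixed x, y, z axes, in that order (R = Rz(yaw) Ry(pitch) Rx(roll)).
In Python, from plant import * gives the robot as it stands.
- The arm moves only by the shell command python3 -m creep 'ROWS'. ROWS is JSON, a list of rows, each an object of numbers: "tx", "ty", "tz": the shift along the tool's x, y, z in cm; "wx", "wy", "wz": the turn, a rotation vector about the tool's x, y, z in rad; "gripper": the closure, from -1 (fully open) to 1 (shut). A call has 1 to 8 rows; each row is the pose to reach, as a shift and turn from the pose commanded when the call began, along the tool's axes at that moment; what a row does not reach only later rows make up. A row lasts 1/12 s, in which the tool goes at most 41.7 mm and 7.16 degrees, less where a joint would pass 70% of its speed; a pose out of reach is approached as far as the arm can. A call with a gripper value outside its range is refused whole. The fingers move at their own pace and stop on an object; the grip force is fixed at half the most. Time passes only in rows, so rows that repeat a pose let the fingers close. It gives the time, the measured TCP pose, the force and the opening at its end, in the units of the state.
- get_obs(): the state, without advancing time (a new reading comes with each control period).
- capture(name): name is "scene" or "side" or "wrist"; returns a dict with "frame" (420x560x3 uint8, red, green, blue), "z_map" (420x560 float32, mm along the optical axis (not along the pixel's ray), 0 where there is no reading), "vertical_fov" (degrees; the focal length in pixels is half the picture's height over the tangent of half this angle, whatever the lens; pixels are square), "cx", "cy" (the principal point, pixels), "xyz" and "rotation" of the camera in the world. Camera axes: x right, y down, z forward; pixel columns grow to the right and rows downward; lengths in mm; the calibration is good to about 2 mm. The wrist camera is an equidistant fisheye: a pixel r from the principal point sees the ray r / f radians off the axis. A picture is of the moment at which its call begins.
- close_job(): hands the job in, once; it reports no verdict.
The state is a dict: "time": time; "joint_positions": joint angles; "dq": joint speeds; "tau": joint torques, N m; "tool_pos": TCP position; "tcp_rot": TCP orientation; "contact_force": force on the tool from outside, world axes, zero at the start; "moment": the same for the moment, N m; "grip_width": finger opening in mm.
Only numpy, scipy, OpenCV 4.12 (cv2) and the standard library are available. Lean on these libraries where they do the work, as an engineer would, in place of code of your own. Each camera call takes 0.05 s, during which the arm holds its last target.

## Working session

There is one attempt and no reset: what is moved stays moved. The work goes in short steps, Python scripts to look and compute and a shell command to move; the robot and the scene stay as the last step left them, time stands still between calls to the robot, and variables do not carry over. Pictures are saved under pics/ and viewed, and the job is handed in when it is done.

```bash
ls; mkdir -p pics
cat > h.py <<'E'
from plant import *
import numpy as np, cv2, pickle
from scipy.spatial.transform import Rotation as R
def cap(n):
    c=capture(n); cv2.imwrite(f'pics/{n}_{len(__import__("os").listdir("pics"))}.png',c['frame'][:,:,::-1]); pickle.dump(c,open(f'{n}.pkl','wb')); return c
def load(n): return pickle.load(open(f'{n}.pkl','rb'))
def rot(c):
    r=np.array(c['rotation'],float)
    return r if r.shape==(3,3) else R.from_euler('xyz',r).as_matrix()
def world(c,us,vs,z=None):
    us=np.atleast_1d(us).astype(float);vs=np.atleast_1d(vs).astype(float)
    f=c['frame'].shape[0]/2/np.tan(np.radians(c['vertical_fov'])/2)
    d=np.stack([(us-c['cx'])/f,(vs-c['cy'])/f,np.ones_like(us)],1)
    W=d@rot(c).T; o=np.array(c['xyz'])
    if z is None:
        Z=c['z_map'][vs.astype(int),us.astype(int)]; return o+W*Z[:,None]
    return o+W*((z-o[2])/W[:,2])[:,None]
E
python3 - <<'E'
from h import *
print(get_obs())
for n in ('scene','side','wrist'):
    c=cap(n); print(n,c['vertical_fov'],c['cx'],c['cy'],c['xyz'],c['rotation'])
E
ls pics
```

```text
pics
{'time': 0.0, 'joint_positions': array([ 1.01198618e+00,  3.42684678e-01,  1.52503554e+00, -4.77764302e-06,
        1.27538206e+00, -1.45959847e-01]), 'dq': array([-6.96158899e-05,  2.35054311e-03, -3.23839126e-04,  1.15028279e-04,
       -2.42234838e-03, -6.42991455e-04]), 'tau': array([-1.50230029e-03, -4.31237984e+01, -2.44220102e+01,  7.17254123e-02,
        5.59319579e-02, -8.06133494e-05]), 'tool_pos': array([210.3826428 , 480.55425603, 226.05823822]), 'tcp_rot': array([ 2.99865908,  1.56928669, -2.1265788 ]), 'contact_force': array([ 0.74063973,  0.26825202, -0.83440452]), 'moment': array([-0.02580549, -0.01020085, -0.01628337]), 'grip_width': 92.10280011381589}
scene 48.951630852636725 283.6838375072453 210.5156267128828 [1111.00432519 -470.68266284  779.90141359] [-2.34257917e+00  1.01880690e-03  9.74824707e-01]
side 57.4545444055446 279.9178002500588 204.99340783861544 [  16.1562017  -575.68508646  651.82079722] [-2.21498116  0.01244561 -0.85268337]
wrist 65.70646984690485 278.6870511936349 209.97352672274963 [141.24436918 511.43698557 384.01043667] [2.85762805e+00 2.34466784e-03 1.15743996e+00]
scene_0.png
side_1.png
wrist_2.png
```

View pics/scene_0.png

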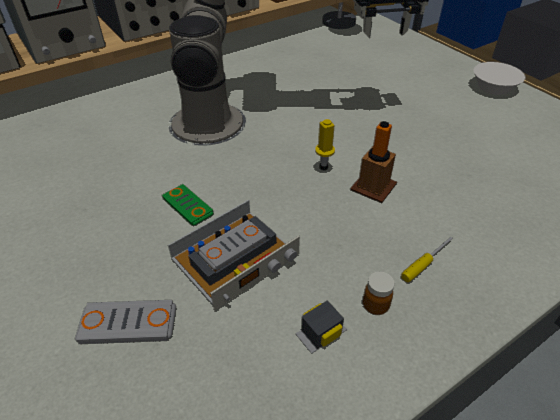

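View pics/side_1.png

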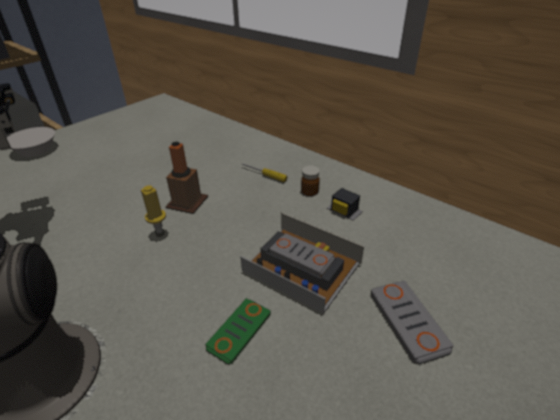

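View pics/wrist_2.png

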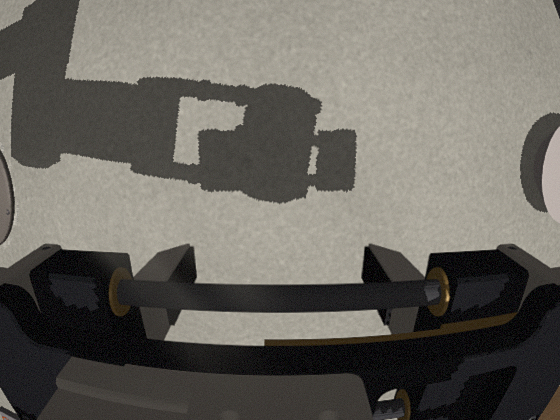

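The orange-handled presser stands in its brown post at scene (382,140); the yellow look-alike is at (325,140). There are three covers: grey in the unit (235,243), a larger grey one at (125,320) and a green one at (188,203). I choose the orange presser and the grey cover in the unit, and check both in close crops.

Run:
```python
from h import *
a=load('scene')['frame'][:,:,::-1]; b=load('side')['frame'][:,:,::-1]
t=np.hstack([cv2.resize(a[110:210,330:430],(390,390),interpolation=2),cv2.resize(b[130:230,140:240],(390,390),interpolation=2)])
cv2.imwrite('pics/crop1.png',t)
t=np.vstack([cv2.resize(a[195:305,160:310],(409,300),interpolation=2),cv2.resize(b[210:320,230:380],(409,300),interpolation=2)])
cv2.imwrite('pics/crop2.png',t)
for n in('scene','side'):
    c=load(n); hsv=cv2.cvtColor(c['frame'],cv2.COLOR_RGB2HSV)
    m=((hsv[...,0]<14)&(hsv[...,1]>170)&(hsv[...,2]>90)).astype(np.uint8)
    k,l,s,ce=cv2.connectedComponentsWithStats(m)
    for i in range(1,k):
        if s[i,4]>25:
            v,u=np.nonzero(l==i); p=world(c,u,v); zz=c['z_map'][v,u]>0
            print(n,s[i],ce[i].round(1),np.median(p[zz],0).round(1),p[zz].min(0).round(),p[zz].max(0).round())
```

```text
scene [254 252  17  11  29] [261.8 257. ] [ 560.  -153.2   24.8] [ 549. -175.   14.] [ 564. -132.   29.]
```

View pics/crop1.png

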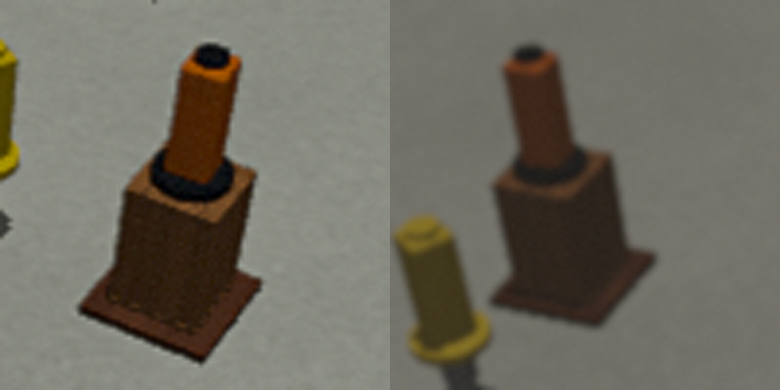

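View pics/crop2.png

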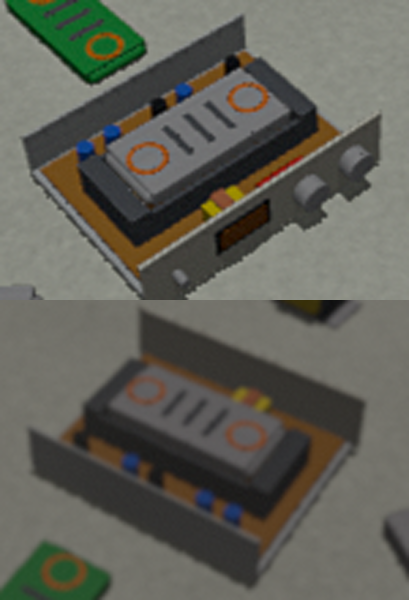

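The crops show the orange square handle on a black collar in the wooden stand, and the small grey cover with two orange rings (scene about (214,253) and (251,230)) proud in the opened unit. Next I measure poses from the depth cloud.

Run:
```python
from h import *
for n in('scene','side'):
    c=load(n); v,u=np.mgrid[0:420,0:560]; u=u.ravel();v=v.ravel()
    p=world(c,u,v); ok=(c['z_map'].ravel()>0)
    col=c['frame'].reshape(-1,3).astype(int)
    def reg(u0,u1,v0,v1,z0,z1,name):
        k=ok&(u>=u0)&(u<u1)&(v>=v0)&(v<v1)&(p[:,2]>z0)&(p[:,2]<z1)
        q=p[k]; 
        if len(q)<5: print(n,name,'few',len(q));return
        r=cv2.minAreaRect(q[:,:2].astype(np.float32)); print(n,name,len(q),'med',np.median(q,0).round(1),'rect',np.round(r[0],1),np.round(r[1],1),round(r[2],1))
    st=(345,402,115,205) if n=='scene' else (160,212,135,215)
    reg(*st,145,200,'handle'); reg(*st,185,215,'top'); reg(*st,96,103,'rim'); reg(*st,104,112,'collar'); reg(*st,20,90,'post')
    un=(165,305,195,310) if n=='scene' else (238,368,212,310)
    reg(*un,53,60,'covertop'); reg(*un,45,51,'blocks'); reg(*un,-3,3,'bench'); reg(*un,8,300,'unit')
    k=ok&(np.abs(u-(235 if n=='scene' else 305))<8)&(np.abs(v-(243 if n=='scene' else 254))<6); print('coverz',np.percentile(p[k][:,2],[10,50,90]))
```

```text
scene handle 324 med [510.2 206.9 174.2] rect [504.7 213.2] [30.5 30.4] 26.3
scene top 87 med [506.4 212.8 189.3] rect [504.4 213.2] [26.6 27.6] 21.7
scene rim 198 med [519.5 198.3  99.9] rect [503.6 216.2] [63.1 67.3] 22.0
scene collar 135 med [513.8 204.7 107.7] rect [506.6 211.6] [50.  44.6] 43.4
scene post 711 med [522.6 191.8  57. ] rect [505.1 213.8] [63.2 64.9] 22.4
scene covertop 1657 med [ 517.5 -199.    55.8] rect [ 512.7 -195. ] [172.2 223.9] 6.4
scene blocks 1046 med [ 528.5 -213.5   47.8] rect [ 517.  -194.3] [188.8 223.7] 6.2
scene bench 7257 med [ 512.7 -157.4    0. ] rect [ 472.2 -184.6] [345. 341.] 56.0
scene unit 8390 med [ 523.9 -212.3   36.2] rect [ 467.7 -180.4] [286.9 354.1] 66.5
coverz [54.15964372 55.89874433 57.47536485]
side handle 270 med [494.  207.4 172.7] rect [499.6 215. ] [31.1 31.6] 28.4
side top 63 med [498.4 212.  188.8] rect [498.2 214.7] [26.5 28.6] 22.3
side rim 146 med [486.4 198.3 100.1] rect [501.1 215.5] [62.9 64.3] 22.6
side collar 98 med [491.4 203.7 108.4] rect [498.9 209.9] [41.6 51.9] 67.7
side post 701 med [481.4 192.9  58.1] rect [451.  196.4] [176.7  65. ] 18.8
side covertop 1480 med [ 512.  -200.5   56.6] rect [ 509.4 -194.7] [171.8 225.8] 6.8
side blocks 867 med [ 496.7 -220.9   48.4] rect [ 509.4 -195.8] [172.2 223.3] 7.0
side bench 5302 med [ 534.5 -173.9    0.9] rect [ 554.7 -172.8] [332.7 355.4] 40.3
side unit 7006 med [ 492.7 -211.3   37.7] rect [ 540.  -175.2] [339.1 276. ] 37.9
coverz [55.17165562 56.52368402 57.6736665 ]
```

Run:
```python
from h import *
o=get_obs(); T=R.from_euler('xyz',o['tcp_rot']).as_matrix(); print('toolaxes cols',T.round(3))
RR={}
for n in('scene','side'):
    c=load(n); f=c['frame'].astype(float); bx=(195,275,215,270) if n=='scene' else (265,340,228,275)
    sub=f[bx[2]:bx[3],bx[0]:bx[1]]; m=((sub[...,0]-sub[...,2])/(sub.sum(2)+1)>0.13)
    v,u=np.nonzero(m); p=world(c,u+bx[0],v+bx[2],56); 
    z=world(c,u+bx[0],v+bx[2])[:,2]
    q=p[(z>50)&(z<62)]
    # two-cluster ring: fit
    from scipy.cluster.vq import kmeans2
    best=None
    g=np.float32(q[:,:2]); _,lab,ce=cv2.kmeans(g,2,None,(3,50,.1),10,2)
    for i in(0,1):
        e=cv2.minEnclosingCircle(g[lab[:,0]==i]); print(n,(lab==i).sum(),ce[i],'encl',e, cv2.fitEllipse(g[lab[:,0]==i]))
    im=f[bx[2]:bx[3],bx[0]:bx[1],::-1].astype(np.uint8).copy(); im[m]=(0,255,0); cv2.imwrite(f'pics/ring_{n}.png',cv2.resize(im,None,fx=5,fy=5))
    # decoy
    d=(325,140) if n=='scene' else (152,205); print('decoy',world(c,*d))
    # cover gray at 56 top
    v,u=np.mgrid[0:420,0:560];u=u.ravel();v=v.ravel();P=world(c,u,v)
    k=(abs(P[:,2]-56)<3.5)&(c['z_map'].ravel()>0)&(abs(P[:,0]-512)<40)&(abs(P[:,1]+195)<74)
    print('cover rect',k.sum(),cv2.minAreaRect(np.float32(P[k,:2])))
```

```text
toolaxes cols [[-0.001 -0.916  0.401]
 [-0.001  0.401  0.916]
 [-1.     0.    -0.001]]
scene 75 [ 503.7621  -148.71971] encl ((493.17047119140625, -163.7609100341797), 36.89083480834961) ((498.9063415527344, -153.79367065429688), (36.31756591796875, 61.400489807128906), 155.86944580078125)
scene 80 [ 515.3072 -242.6201] encl ((507.3816833496094, -235.9699249267578), 26.55154037475586) ((513.4776611328125, -241.49253845214844), (27.388917922973633, 43.56604766845703), 68.50826263427734)
decoy [[382.40640823 147.52053218 101.4420199 ]]
cover rect 1440 ((511.8682861328125, -195.491943359375), (66.52265167236328, 134.2790985107422), 6.3070244789123535)
side 74 [ 518.3136  -243.60223] encl ((532.0086059570312, -239.85403442382812), 31.637439727783203) ((524.794677734375, -241.17184448242188), (40.8591194152832, 47.68227005004883), 121.1568374633789)
side 64 [ 505.4003  -147.45442] encl ((512.2614135742188, -142.03834533691406), 24.667953491210938) ((508.2413024902344, -145.7702178955078), (27.81854820251465, 43.98666763305664), 126.41813659667969)
decoy [[363.0376648  143.82657471 103.90212571]]
cover rect 1242 ((509.9476318359375, -197.64833068847656), (66.64994049072266, 133.9838409423828), 6.369518280029297)
```

```bash
python3 -m creep '[{"ty":-3.5,"tz":-1.19,"wx":0.093},{"ty":-7,"tz":-2.38,"wx":0.186},{"ty":-10.5,"tz":-3.57,"wx":0.279},{"ty":-14,"tz":-4.76,"wx":0.372},{"ty":-17.5,"tz":-5.95,"wx":0.465},{"ty":-21,"tz":-7.14,"wx":0.558},{"ty":-24.5,"tz":-8.33,"wx":0.651},{"ty":-28,"tz":-9.5,"wx":0.74}]'
python3 - <<'E'
from h import *
o=get_obs(); T=R.from_euler('xyz',o['tcp_rot']).as_matrix(); print(o['tool_pos'],np.degrees(np.arctan2(T[1,2],T[0,2])), (T.T@(np.array([502,214,226])-o['tool_pos'])).round(1),o['joint_positions'].round(2))
cap('wrist')
E
ls -t pics|head -1
```

```text
[210.42921687 480.64871101 226.21219234] 66.35155495397201 [ 3.000e-01 -3.740e+02 -1.273e+02] [ 1.01  0.34  1.52 -0.    1.28 -0.15]
wrist_7.pngvalidation failed for argument at $[0]...
```

```bash
python3 -m creep --help 2>&1 | head; python3 -m creep '[{"tx":0,"ty":-3.5,"tz":-1.19,"wx":0.093,"wy":0,"wz":0,"gripper":-1},{"tx":0,"ty":-7,"tz":-2.38,"wx":0.186,"wy":0,"wz":0,"gripper":-1},{"tx":0,"ty":-10.5,"tz":-3.57,"wx":0.279,"wy":0,"wz":0,"gripper":-1},{"tx":0,"ty":-14,"tz":-4.76,"wx":0.372,"wy":0,"wz":0,"gripper":-1},{"tx":0,"ty":-17.5,"tz":-5.95,"wx":0.465,"wy":0,"wz":0,"gripper":-1},{"tx":0,"ty":-21,"tz":-7.14,"wx":0.558,"wy":0,"wz":0,"gripper":-1},{"tx":0,"ty":-24.5,"tz":-8.33,"wx":0.651,"wy":0,"wz":0,"gripper":-1},{"tx":0,"ty":-28,"tz":-9.5,"wx":0.74,"wy":0,"wz":0,"gripper":-1}]'
cat >> h.py <<'E'
def st(target=None):
    o=get_obs(); T=R.from_euler('xyz',o['tcp_rot']).as_matrix()
    print('t',round(o['time'],2),'pos',o['tool_pos'].round(1),'jaw',round(np.degrees(np.arctan2(T[1,2],T[0,2])),1),'down',T[:,0].round(3),'F',o['contact_force'].round(1),'M',o['moment'].round(2),'w',round(o['grip_width'],1))
    if target is not None: print('shift tool cm',(T.T@(np.array(target)-o['tool_pos'])/10).round(2))
    return o,T
def wpx(c,u,v,z):
    f=c['frame'].shape[0]/2/np.tan(np.radians(c['vertical_fov'])/2)
    x=np.atleast_1d(u)-c['cx'];y=np.atleast_1d(v)-c['cy'];r=np.hypot(x,y)+1e-9;a=r/f
    d=np.stack([x/r*np.sin(a),y/r*np.sin(a),np.cos(a)],1)
    W=d@rot(c).T;o=np.array(c['xyz'])
    if np.ndim(z)==0: return o+W*((z-o[2])/W[:,2])[:,None]
    return o+W*(z/d[:,2])[:,None]
E
python3 - <<'E'
from h import *
st([502,214,226]); cap('wrist')
E
ls -t pics|head -1
```

```text
invalid input: not JSON, or not a number
time: 0.87
tool_pos: [430.0, 280.1, 226.7]
tcp_rot: [2.345, 1.571, 2.758]
contact_force: [1.1, 0.9, -0.9]
grip_width: 92.2
t 0.87 pos [430.  280.1 226.7] jaw 23.7 down [-0.  0. -1.] F [ 1.1  0.9 -0.9] M [-0.06  0.01  0.01] w 92.2
shift tool cm [ 0.07 -8.94  3.94]
wrist_8.png
```

View pics/wrist_8.png

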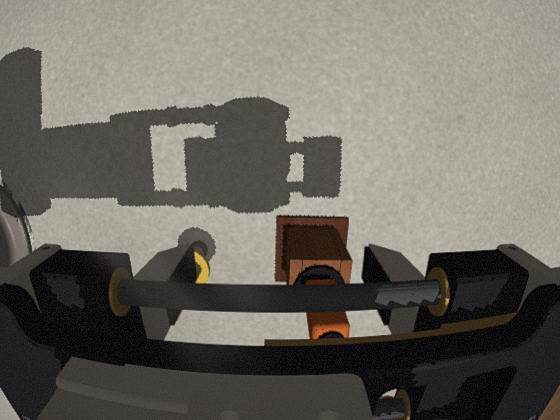

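The wrist picture shows the stand at (315,255) with the orange handle at (325,310), half hidden by the gripper bar. I move past it to get a clear view.

```bash
python3 -m creep '[{"tx":-1,"ty":-3.7,"tz":1,"wx":0,"wy":0,"wz":0,"gripper":-1},{"tx":-2,"ty":-7.4,"tz":2,"wx":0,"wy":0,"wz":0,"gripper":-1},{"tx":-3,"ty":-11.1,"tz":3,"wx":0,"wy":0,"wz":0,"gripper":-1},{"tx":-4,"ty":-14.9,"tz":3.9,"wx":0,"wy":0,"wz":0,"gripper":-1},{"tx":-4,"ty":-14.9,"tz":3.9,"wx":0,"wy":0,"wz":0,"gripper":-1},{"tx":-4,"ty":-14.9,"tz":3.9,"wx":0,"wy":0,"wz":0,"gripper":-1}]'
python3 - <<'E'
from h import *
st([502,214,226]); cap('wrist')
E
ls -t pics|head -1
```

```text
time: 1.42
tool_pos: [526.0, 159.8, 266.6]
tcp_rot: [0.456, 1.571, 0.87]
contact_force: [-0.9, 0.9, -0.0]
grip_width: 91.8
t 1.42 pos [526.  159.8 266.6] jaw 23.8 down [ 0.  0. -1.] F [-0.9  0.9 -0. ] M [-0.03  0.07  0.06] w 91.8
shift tool cm [ 4.06  5.92 -0.01]
wrist_9.png
```

View pics/wrist_9.png

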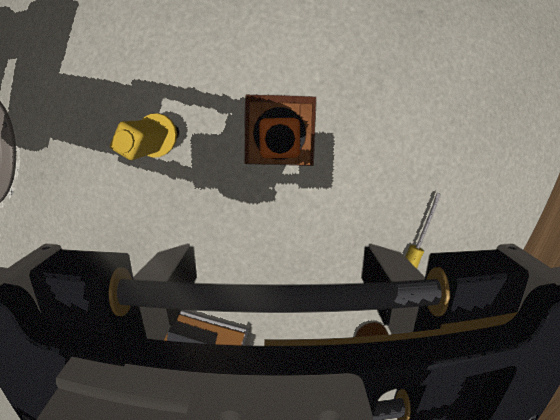

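The handle top is in clear view at about (280,138), with its black cap, collar and the stand plate around it.

Run:
```python
from h import *
c=load('wrist'); v,u=np.mgrid[85:175,235:330]; u=u.ravel();v=v.ravel()
p=wpx(c,u,v,c['z_map'][v,u]); 
for a,b,nm in((183,189,'handle top'),(189.5,200,'cap'),(105,111,'collar'),(96,102,'rim'),(2,15,'plate')):
    k=(p[:,2]>a)&(p[:,2]<b); q=p[k]
    if len(q)>5:
        r=cv2.minAreaRect(np.float32(q[:,:2])); print(nm,k.sum(),np.median(q,0).round(1),np.round(r[0],1),np.round(r[1],1),round(r[2],1))
print(np.histogram(p[:,2],bins=range(-5,205,5)))
im=c['frame'][80:180,230:335,::-1]; cv2.imwrite('pics/wc.png',cv2.resize(im,None,fx=6,fy=6,interpolation=2))
```

```text
handle top 811 [501.9 217.1 185.3] [502.  215.8] [29.  29.1] 23.9
cap 678 [501.9 215.7 190.9] [502.  215.9] [20.9 20.9] 68.7
collar 669 [495.1 228.4 107.9] [501.6 216. ] [51.5 49.4] 56.8
rim 1569 [503.  216.6  99.9] [502.9 215.2] [62.3 62.3] 22.6
plate 1066 [491.2 240.6   7.8] [505.6 214.8] [119.2 116.2] 26.6
(array([1935, 1729, 1038,    3,    0,    0,    0,    0,    0,    0,    0,
          0,    0,    0,    0,    0,    0,    0,    0,    0,  905,  664,
        669,    0,    0,    0,    0,    0,    0,    0,    0,    0,    0,
          0,    0,    0,    0,  366,  586,  616,    0]), array([ -5,   0,   5,  10,  15,  20,  25,  30,  35,  40,  45,  50,  55,
        60,  65,  70,  75,  80,  85,  90,  95, 100, 105, 110, 115, 120,
       125, 130, 135, 140, 145, 150, 155, 160, 165, 170, 175, 180, 185,
       190, 195, 200]))
```

View pics/wc.png

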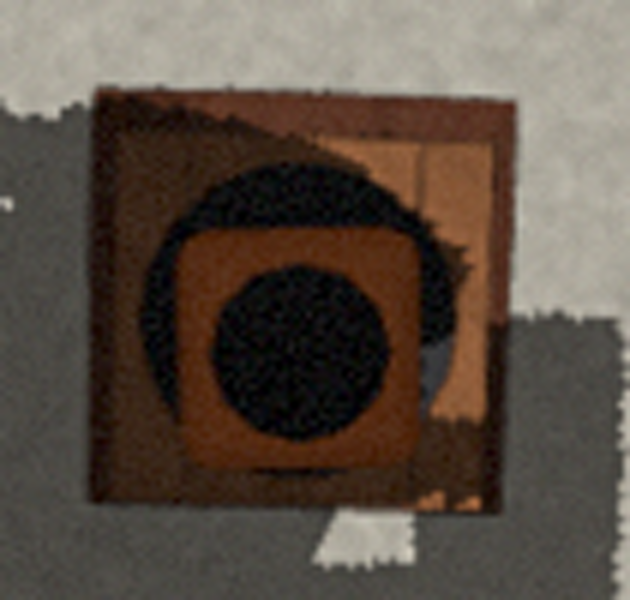

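```bash
python3 -m creep '[{"tx":0,"ty":3,"tz":0.1,"wx":0,"wy":0,"wz":0,"gripper":-1},{"tx":0,"ty":6.1,"tz":0.1,"wx":0,"wy":0,"wz":0,"gripper":-1},{"tx":0,"ty":6.1,"tz":0.1,"wx":0,"wy":0,"wz":0,"gripper":-1},{"tx":3,"ty":6.1,"tz":0.1,"wx":0,"wy":0,"wz":0,"gripper":-1},{"tx":6,"ty":6.1,"tz":0.1,"wx":0,"wy":0,"wz":0,"gripper":-1}]'
python3 - <<'E'
from h import *
st([502,216,133])
E
```

```text
time: 1.88
tool_pos: [500.8, 219.5, 207.3]
tcp_rot: [-0.111, 1.567, 0.31]
contact_force: [1.1, -0.0, 0.0]
grip_width: 92.0
t 1.88 pos [500.8 219.5 207.3] jaw 24.2 down [ 0.004  0.001 -1.   ] F [ 1.1 -0.   0. ] M [-0.07  0.   -0.02] w 92.0
shift tool cm [ 7.43 -0.37 -0.06]
```

```bash
python3 -m creep '[{"tx":0,"ty":0,"tz":0,"wx":0,"wy":0,"wz":0,"gripper":-1},{"tx":0,"ty":0,"tz":0,"wx":0,"wy":0,"wz":0,"gripper":-1}]'
python3 - <<'E'
from h import *
st([502,216,133])
E
```

```text
time: 2.05
tool_pos: [499.6, 218.0, 205.8]
tcp_rot: [2.95, 1.567, -2.914]
contact_force: [0.8, 0.1, 0.4]
grip_width: 91.7
t 2.05 pos [499.6 218.  205.8] jaw 24.1 down [-0.004 -0.001 -1.   ] F [0.8 0.1 0.4] M [-0.08  0.01 -0.01] w 91.7
shift tool cm [ 7.28 -0.28  0.17]
```

```bash
python3 -m creep '[{"tx":2,"ty":-0.15,"tz":0.1,"wx":0,"wy":0,"wz":0,"gripper":-1},{"tx":2,"ty":-0.15,"tz":0.1,"wx":0,"wy":0,"wz":0,"gripper":-1},{"tx":2,"ty":-0.15,"tz":0.1,"wx":0,"wy":0,"wz":0,"gripper":-1},{"tx":2,"ty":-0.15,"tz":0.1,"wx":0,"wy":0,"wz":0,"gripper":-1}]'
python3 - <<'E'
from h import *
st([502,216,133])
E
```

```text
time: 2.38
tool_pos: [503.3, 216.7, 188.5]
tcp_rot: [-0.096, 1.569, 0.322]
contact_force: [-0.1, -0.4, -0.7]
grip_width: 92.0
t 2.38 pos [503.3 216.7 188.5] jaw 24.0 down [ 0.002  0.001 -1.   ] F [-0.1 -0.4 -0.7] M [-0.1   0.   -0.02] w 92.0
shift tool cm [ 5.55 -0.01 -0.17]
```

```bash
python3 -m creep '[{"tx":2.5,"ty":0,"tz":-0.1,"wx":0,"wy":0,"wz":0,"gripper":-1},{"tx":5,"ty":0,"tz":-0.1,"wx":0,"wy":0,"wz":0,"gripper":-1},{"tx":5.4,"ty":0,"tz":-0.1,"wx":0,"wy":0,"wz":0,"gripper":-1},{"tx":5.4,"ty":0,"tz":-0.1,"wx":0,"wy":0,"wz":0,"gripper":-1},{"tx":5.4,"ty":0,"tz":-0.1,"wx":0,"wy":0,"wz":0,"gripper":-1}]'
python3 - <<'E'
from h import *
st([502,216,133])
E
```

```text
time: 2.8
tool_pos: [502.7, 216.3, 134.3]
tcp_rot: [-0.101, 1.569, 0.317]
contact_force: [-0.1, -0.4, 0.5]
grip_width: 92.0
t 2.8 pos [502.7 216.3 134.3] jaw 23.9 down [ 0.002  0.001 -1.   ] F [-0.1 -0.4  0.5] M [-0.08 -0.03  0.04] w 92.0
shift tool cm [ 0.13  0.   -0.08]
```

```bash
python3 -m creep '[{"tx":0,"ty":0,"tz":0,"wx":0,"wy":0,"wz":0,"gripper":1},{"tx":0,"ty":0,"tz":0,"wx":0,"wy":0,"wz":0,"gripper":1},{"tx":0,"ty":0,"tz":0,"wx":0,"wy":0,"wz":0,"gripper":1},{"tx":0,"ty":0,"tz":0,"wx":0,"wy":0,"wz":0,"gripper":1},{"tx":0,"ty":0,"tz":0,"wx":0,"wy":0,"wz":0,"gripper":1},{"tx":0,"ty":0,"tz":0,"wx":0,"wy":0,"wz":0,"gripper":1},{"tx":0,"ty":0,"tz":0,"wx":0,"wy":0,"wz":0,"gripper":1},{"tx":0,"ty":0,"tz":0,"wx":0,"wy":0,"wz":0,"gripper":1}]'
python3 - <<'E'
from h import *
st([502,216,133])
E
```

```text
time: 3.47
tool_pos: [501.8, 216.0, 132.7]
tcp_rot: [1.885, 1.571, 2.303]
contact_force: [0.0, 0.8, -0.6]
grip_width: 43.2
t 3.47 pos [501.8 216.  132.7] jaw 23.9 down [-0.  0. -1.] F [ 0.   0.8 -0.6] M [-0.08  0.08 -0.02] w 43.2
shift tool cm [-0.03 -0.01  0.01]
```

```bash
python3 -m creep '[{"tx":0,"ty":0,"tz":0,"wx":0,"wy":0,"wz":0,"gripper":1},{"tx":0,"ty":0,"tz":0,"wx":0,"wy":0,"wz":0,"gripper":1},{"tx":0,"ty":0,"tz":0,"wx":0,"wy":0,"wz":0,"gripper":1},{"tx":0,"ty":0,"tz":0,"wx":0,"wy":0,"wz":0,"gripper":1},{"tx":0,"ty":0,"tz":0,"wx":0,"wy":0,"wz":0,"gripper":1},{"tx":0,"ty":0,"tz":0,"wx":0,"wy":0,"wz":0,"gripper":1}]'
python3 - <<'E'
from h import *
st([502,216,133])
E
```

```text
time: 3.97
tool_pos: [501.9, 216.0, 132.7]
tcp_rot: [1.055, 1.571, 1.473]
contact_force: [0.0, -0.1, 0.3]
grip_width: 30.3
t 3.97 pos [501.9 216.  132.7] jaw 23.9 down [ 0.  0. -1.] F [ 0.  -0.1  0.3] M [-0.11 -0.01  0.04] w 30.3
shift tool cm [-0.03 -0.01  0.01]
```

Gripped at 30.3 mm wide, which matches the 30 mm bar. Now I lift it straight out.

```bash
python3 -m creep '[{"tx":-0.8,"ty":0,"tz":0,"wx":0,"wy":0,"wz":0,"gripper":1},{"tx":-2.4,"ty":0,"tz":0,"wx":0,"wy":0,"wz":0,"gripper":1},{"tx":-4,"ty":0,"tz":0,"wx":0,"wy":0,"wz":0,"gripper":1},{"tx":-6,"ty":0,"tz":0,"wx":0,"wy":0,"wz":0,"gripper":1},{"tx":-8,"ty":0,"tz":0,"wx":0,"wy":0,"wz":0,"gripper":1},{"tx":-10,"ty":0,"tz":0,"wx":0,"wy":0,"wz":0,"gripper":1},{"tx":-11.5,"ty":0,"tz":0,"wx":0,"wy":0,"wz":0,"gripper":1},{"tx":-11.5,"ty":0,"tz":0,"wx":0,"wy":0,"wz":0,"gripper":1}]'
python3 - <<'E'
from h import *
st(); cap('scene'); cap('side')
E
ls -t pics|head -2
```

```text
time: 4.63
tool_pos: [503.2, 216.4, 251.4]
tcp_rot: [-0.142, 1.564, 0.276]
contact_force: [0.7, -0.0, -1.4]
grip_width: 29.7
t 4.63 pos [503.2 216.4 251.4] jaw 24.0 down [ 0.006  0.002 -1.   ] F [ 0.7 -0.  -1.4] M [-0.02 -0.02  0.  ] w 29.7
side_12.png
scene_11.png
```

Run:
```python
from h import *
a=load('scene')['frame'][:,:,::-1]; b=load('side')['frame'][:,:,::-1]
cv2.imwrite('pics/crop3.png',np.hstack([cv2.resize(a[60:210,320:450],(390,450),interpolation=2),cv2.resize(b[60:210,110:240],(390,450),interpolation=2)]))
```

```text
(no output)
```

View pics/crop3.png

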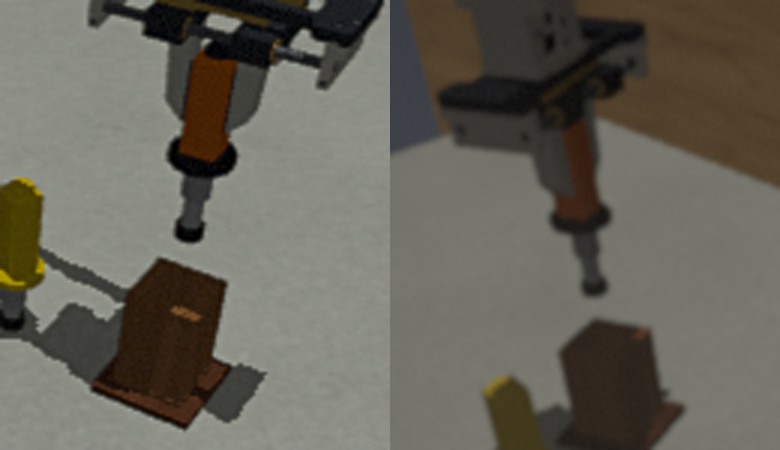

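The presser hangs upright in the jaws. Its foot is at scene (383,138) and side (178,157), well above the stand. I measure the foot from depth.

Run:
```python
from h import *
for n,b in(('scene',(370,400,100,150)),('side',(165,192,120,165))):
    c=load(n); v,u=np.mgrid[b[2]:b[3],b[0]:b[1]];u=u.ravel();v=v.ravel();p=world(c,u,v)
    k=(np.hypot(p[:,0]-503,p[:,1]-216)<30)&(p[:,2]>110)&(p[:,2]<215); q=p[k]
    print(n,k.sum(),np.sort(q[:,2])[:8].round(1))
    for z in range(120,215,6):
        s=q[abs(q[:,2]-z)<3]
        if len(s): print(z,len(s),s.mean(0).round(1), s[:,:2].min(0).round(),s[:,:2].max(0).round())
```

```text
scene 197 [152.  152.4 152.7 153.1 153.1 153.2 153.3 153.3]
150 3 [508.1 207.8 152.4] [505. 206.] [510. 209.]
156 23 [511.1 210.8 155.8] [501. 204.] [516. 222.]
162 33 [508.5 212.2 162. ] [496. 205.] [516. 225.]
168 17 [509.3 212.7 167.8] [501. 209.] [515. 220.]
174 16 [507.3 212.6 173.7] [501. 208.] [513. 223.]
180 16 [508.5 212.7 179.9] [501. 209.] [513. 219.]
186 11 [510.  211.2 186.2] [503. 207.] [514. 217.]
192 22 [509.3 210.2 192.2] [498. 204.] [516. 221.]
198 21 [510.3 211.  198.2] [499. 205.] [517. 224.]
204 24 [510.1 209.5 203.8] [500. 204.] [516. 221.]
210 11 [511.7 210.  208.5] [505. 205.] [516. 219.]
side 172 [149.1 149.8 150.1 150.6 150.8 151.1 151.3 152.3]
150 9 [498.4 209.9 150.8] [492. 207.] [507. 218.]
156 21 [497.7 210.6 155.7] [490. 207.] [510. 221.]
162 26 [500.2 213.  161.4] [490. 204.] [512. 230.]
168 10 [499.1 211.5 168.2] [494. 209.] [506. 216.]
174 17 [500.1 212.4 174.1] [494. 208.] [508. 220.]
180 11 [499.7 212.5 180.1] [493. 210.] [507. 215.]
186 11 [498.1 210.1 186.6] [492. 206.] [507. 216.]
192 18 [499.  209.8 192. ] [491. 205.] [514. 218.]
198 22 [497.8 210.  198. ] [491. 203.] [509. 222.]
204 21 [497.4 210.3 204.3] [491. 206.] [509. 220.]
210 6 [498.8 207.5 208.6] [491. 205.] [506. 212.]
```

```bash
python3 -m creep '[{"tx":0,"ty":-1.2,"tz":-0.5,"wx":0,"wy":0,"wz":0,"gripper":1},{"tx":0,"ty":-3.2,"tz":-1.4,"wx":0,"wy":0,"wz":0,"gripper":1},{"tx":0,"ty":-5.6,"tz":-2.4,"wx":0,"wy":0,"wz":0,"gripper":1},{"tx":0,"ty":-8,"tz":-3.4,"wx":0,"wy":0,"wz":0,"gripper":1},{"tx":0,"ty":-10.4,"tz":-4.5,"wx":0,"wy":0,"wz":0,"gripper":1},{"tx":0,"ty":-12.8,"tz":-5.5,"wx":0,"wy":0,"wz":0,"gripper":1},{"tx":0,"ty":-15.2,"tz":-6.5,"wx":0,"wy":0,"wz":0,"gripper":1},{"tx":0,"ty":-17.6,"tz":-7.6,"wx":0,"wy":0,"wz":0,"gripper":1}]'
python3 -m creep '[{"tx":0,"ty":-2.4,"tz":-1.0,"wx":0,"wy":0,"wz":0,"gripper":1},{"tx":0,"ty":-4.8,"tz":-2.1,"wx":0,"wy":0,"wz":0,"gripper":1},{"tx":0,"ty":-7.2,"tz":-3.1,"wx":0,"wy":0,"wz":0,"gripper":1},{"tx":0,"ty":-9.6,"tz":-4.1,"wx":0,"wy":0,"wz":0,"gripper":1},{"tx":0,"ty":-12,"tz":-5.1,"wx":0,"wy":0,"wz":0,"gripper":1},{"tx":0,"ty":-14.2,"tz":-6.1,"wx":0,"wy":0,"wz":0,"gripper":1},{"tx":0,"ty":-15.9,"tz":-6.8,"wx":0,"wy":0,"wz":0,"gripper":1},{"tx":0,"ty":-15.9,"tz":-6.8,"wx":0,"wy":0,"wz":0,"gripper":1}]'
python3 -m creep '[{"tx":0,"ty":0,"tz":0,"wx":0,"wy":0,"wz":0,"gripper":1},{"tx":0,"ty":0,"tz":0,"wx":0,"wy":0,"wz":0,"gripper":1},{"tx":0,"ty":0,"tz":0,"wx":0,"wy":0,"wz":0,"gripper":1},{"tx":0,"ty":0,"tz":0,"wx":0,"wy":0,"wz":0,"gripper":1}]'
python3 - <<'E'
from h import *
st([505.7,-148.8,165]); cap('scene');cap('side');cap('wrist')
a=load('scene')['frame'][:,:,::-1]; b=load('side')['frame'][:,:,::-1]
cv2.imwrite('pics/crop4.png',np.hstack([cv2.resize(a[120:310,165:305],(390,529),interpolation=2),cv2.resize(b[120:310,235:375],(390,529),interpolation=2)]))
E
ls -t pics|head -2
```

```text
time: 5.4
tool_pos: [502.8, 22.5, 246.3]
tcp_rot: [2.687, 1.568, 3.105]
contact_force: [0.6, 0.0, -1.6]
grip_width: 30.0
time: 6.07
tool_pos: [505.2, -152.3, 246.0]
tcp_rot: [2.874, 1.568, -2.995]
contact_force: [-0.2, -0.2, -1.9]
grip_width: 30.0
time: 6.4
tool_pos: [506.1, -147.7, 247.5]
tcp_rot: [1.851, 1.57, 2.27]
contact_force: [0.1, 0.4, -1.8]
grip_width: 29.8
t 6.4 pos [ 506.1 -147.7  247.5] jaw 24.0 down [-0.  0. -1.] F [ 0.1  0.4 -1.8] M [-0.02  0.   -0.01] w 29.8
shift tool cm [ 8.25 -0.09 -0.08]
crop4.png
wrist_16.png
```

View pics/crop4.png

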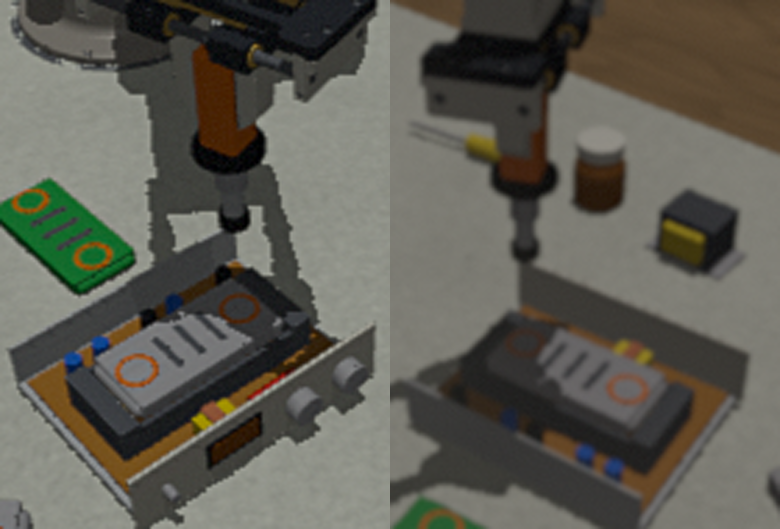

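The foot hangs over the +y ring, at scene crop (235,222) against the ring at (238,308). I descend to just above the cover.

```bash
python3 -m creep '[{"tx":1,"ty":-0.1,"tz":-0.1,"wx":0,"wy":0,"wz":0,"gripper":1},{"tx":2.5,"ty":-0.1,"tz":-0.1,"wx":0,"wy":0,"wz":0,"gripper":1},{"tx":4,"ty":-0.1,"tz":-0.1,"wx":0,"wy":0,"wz":0,"gripper":1},{"tx":5.5,"ty":-0.1,"tz":-0.1,"wx":0,"wy":0,"wz":0,"gripper":1},{"tx":7,"ty":-0.1,"tz":-0.1,"wx":0,"wy":0,"wz":0,"gripper":1},{"tx":8,"ty":-0.1,"tz":-0.1,"wx":0,"wy":0,"wz":0,"gripper":1},{"tx":8,"ty":-0.1,"tz":-0.1,"wx":0,"wy":0,"wz":0,"gripper":1},{"tx":8,"ty":-0.1,"tz":-0.1,"wx":0,"wy":0,"wz":0,"gripper":1}]'
python3 - <<'E'
from h import *
st([505.7,-148.8,165]); cap('scene');cap('side')
a=load('scene')['frame'][:,:,::-1]; b=load('side')['frame'][:,:,::-1]
cv2.imwrite('pics/crop5.png',np.hstack([cv2.resize(a[150:310,165:305],(390,446),interpolation=2),cv2.resize(b[150:310,235:375],(390,446),interpolation=2)]))
E
```

```text
time: 7.22
tool_pos: [505.6, -149.8, 167.3]
tcp_rot: [2.208, 1.57, 2.626]
contact_force: [0.1, -0.0, -1.1]
grip_width: 29.8
t 7.22 pos [ 505.6 -149.8  167.3] jaw 24.0 down [-0.001  0.001 -1.   ] F [ 0.1 -0.  -1.1] M [-0.11  0.02 -0.03] w 29.8
shift tool cm [0.23 0.08 0.05]
```

View pics/crop5.png

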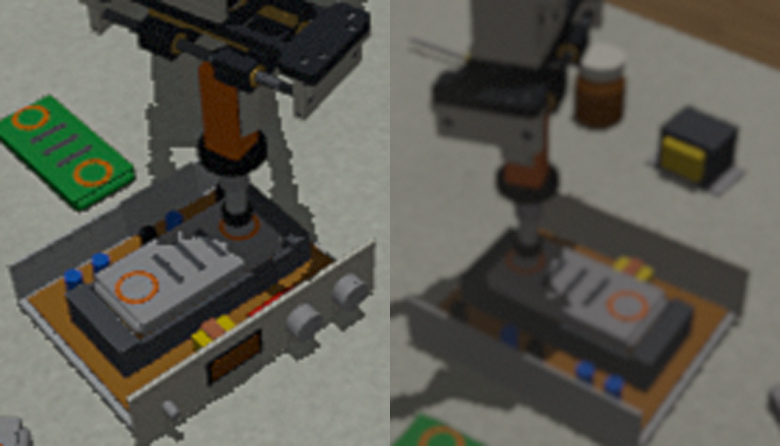

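The foot is centred over the ring in both views. I lower it in small steps, watching the force.

```bash
python3 -m creep '[{"tx":0.25,"ty":0,"tz":0,"wx":0,"wy":0,"wz":0,"gripper":1},{"tx":0.5,"ty":0,"tz":0,"wx":0,"wy":0,"wz":0,"gripper":1},{"tx":0.75,"ty":0,"tz":0,"wx":0,"wy":0,"wz":0,"gripper":1},{"tx":0.9,"ty":0,"tz":0,"wx":0,"wy":0,"wz":0,"gripper":1},{"tx":0.9,"ty":0,"tz":0,"wx":0,"wy":0,"wz":0,"gripper":1}]'
python3 -m creep '[{"tx":0.1,"ty":0,"tz":0,"wx":0,"wy":0,"wz":0,"gripper":1},{"tx":0.2,"ty":0,"tz":0,"wx":0,"wy":0,"wz":0,"gripper":1},{"tx":0.2,"ty":0,"tz":0,"wx":0,"wy":0,"wz":0,"gripper":1}]'
```

```text
time: 7.73
tool_pos: [505.5, -149.8, 158.3]
tcp_rot: [2.135, 1.57, 2.553]
contact_force: [-0.5, 0.7, -2.7]
grip_width: 30.0
time: 7.98
tool_pos: [505.8, -149.9, 156.7]
tcp_rot: [-0.38, 1.571, 0.038]
contact_force: [-0.5, -0.3, -2.2]
grip_width: 30.0
```

```bash
for i in 1 2 3; do python3 -m creep '[{"tx":0.1,"ty":0,"tz":0,"wx":0,"wy":0,"wz":0,"gripper":1},{"tx":0.2,"ty":0,"tz":0,"wx":0,"wy":0,"wz":0,"gripper":1},{"tx":0.2,"ty":0,"tz":0,"wx":0,"wy":0,"wz":0,"gripper":1}]' | egrep 'pos|force' ; done
```

```text
tool_pos: [506.2, -150.4, 155.2]
contact_force: [0.2, -1.2, 3.0]
tool_pos: [506.3, -150.3, 153.4]
contact_force: [-0.0, -1.2, 4.1]
tool_pos: [506.1, -150.2, 150.8]
contact_force: [0.5, -0.9, 1.2]
```

```bash
for i in 1 2 3; do python3 -m creep '[{"tx":0.1,"ty":0,"tz":0,"wx":0,"wy":0,"wz":0,"gripper":1},{"tx":0.2,"ty":0,"tz":0,"wx":0,"wy":0,"wz":0,"gripper":1},{"tx":0.2,"ty":0,"tz":0,"wx":0,"wy":0,"wz":0,"gripper":1}]' | egrep 'pos|force' ; done
```

```text
tool_pos: [505.0, -149.4, 147.7]
contact_force: [-0.6, 0.5, -1.5]
tool_pos: [505.5, -149.6, 146.5]
contact_force: [-1.3, 0.0, -0.6]
tool_pos: [505.6, -149.7, 146.1]
contact_force: [-4.8, 2.4, 10.6]
```

```bash
python3 -m creep '[{"tx":0.06,"ty":0,"tz":0,"wx":0,"wy":0,"wz":0,"gripper":1},{"tx":0.06,"ty":0,"tz":0,"wx":0,"wy":0,"wz":0,"gripper":1},{"tx":0.06,"ty":0,"tz":0,"wx":0,"wy":0,"wz":0,"gripper":1}]'
python3 - <<'E'
from h import *
cap('scene');cap('side')
a=load('scene')['frame'][:,:,::-1]; b=load('side')['frame'][:,:,::-1]
cv2.imwrite('pics/crop6.png',np.hstack([cv2.resize(a[150:310,165:305],(390,446),interpolation=2),cv2.resize(b[150:310,235:375],(390,446),interpolation=2)]))
E
```

```text
time: 9.73
tool_pos: [505.7, -149.7, 146.0]
tcp_rot: [-0.69, 1.57, -0.272]
contact_force: [-4.9, 2.6, 15.0]
grip_width: 29.8
```

View pics/crop6.png

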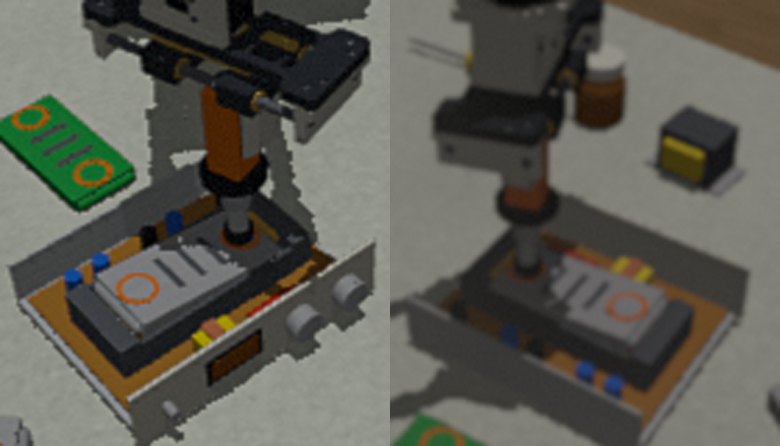

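The foot is seated on end A with about 17 N of rigid resistance, and end A has dropped in both views. I lift off and move to end B.

```bash
python3 -m creep '[{"tx":-0.8,"ty":0,"tz":0,"wx":0,"wy":0,"wz":0,"gripper":1},{"tx":-2,"ty":0,"tz":0,"wx":0,"wy":0,"wz":0,"gripper":1},{"tx":-2.6,"ty":0,"tz":0,"wx":0,"wy":0,"wz":0,"gripper":1},{"tx":-2.6,"ty":-1.8,"tz":-0.6,"wx":0,"wy":0,"wz":0,"gripper":1},{"tx":-2.6,"ty":-3.8,"tz":-1.2,"wx":0,"wy":0,"wz":0,"gripper":1},{"tx":-2.6,"ty":-5.8,"tz":-1.8,"wx":0,"wy":0,"wz":0,"gripper":1},{"tx":-2.6,"ty":-7.8,"tz":-2.4,"wx":0,"wy":0,"wz":0,"gripper":1},{"tx":-2.6,"ty":-9.1,"tz":-2.8,"wx":0,"wy":0,"wz":0,"gripper":1}]'
python3 -m creep '[{"tx":0,"ty":0,"tz":0,"wx":0,"wy":0,"wz":0,"gripper":1},{"tx":0,"ty":0,"tz":0,"wx":0,"wy":0,"wz":0,"gripper":1},{"tx":0,"ty":0,"tz":0,"wx":0,"wy":0,"wz":0,"gripper":1}]'
python3 - <<'E'
from h import *
st([516.3,-244.2,165]);cap('scene');cap('side')
a=load('scene')['frame'][:,:,::-1]; b=load('side')['frame'][:,:,::-1]
cv2.imwrite('pics/crop7.png',np.hstack([cv2.resize(a[150:310,165:305],(390,446),interpolation=2),cv2.resize(b[150:310,235:375],(390,446),interpolation=2)]))
for n in('scene','side'):
    c=load(n);v,u=np.mgrid[0:420,0:560];u=u.ravel();v=v.ravel();P=world(c,u,v);ok=c['z_map'].ravel()>0
    d=P[:,:2]-[511,-196.5]; e=np.array([-.1107,.9939]); s=d@e; t=d@[.9939,.1107]
    for a in range(-60,61,10):
        k=ok&(abs(s-a)<5)&(abs(t)<22)&(P[:,2]<70); print(n,a,k.sum(),np.median(P[k,2]).round(1) if k.any() else '')
E
```

```text
time: 10.5
tool_pos: [517.3, -246.3, 169.9]
tcp_rot: [-1.498, 1.57, -1.081]
contact_force: [0.0, -0.5, -1.5]
grip_width: 30.3
time: 10.75
tool_pos: [516.8, -243.6, 169.8]
tcp_rot: [1.723, 1.57, 2.141]
contact_force: [-0.8, 0.1, -1.3]
grip_width: 29.8
t 10.75 pos [ 516.8 -243.6  169.8] jaw 24.0 down [-0.001  0.001 -1.   ] F [-0.8  0.1 -1.3] M [-0.08  0.03 -0.01] w 29.8
shift tool cm [ 0.48 -0.03 -0.07]
scene -60 92 55.1
scene -50 59 54.9
scene -40 38 54.4
scene -30 45 52.6
scene -20 69 51.7
scene -10 75 50.8
scene 0 69 49.3
scene 10 71 48.6
scene 20 60 47.7
scene 30 72 46.4
scene 40 64 45.8
scene 50 64 44.9
scene 60 61 43.6
side -60 79 56.0
side -50 51 56.1
side -40 39 54.8
side -30 41 53.9
side -20 59 52.8
side -10 59 51.8
side 0 56 50.7
side 10 58 49.4
side 20 55 48.3
side 30 54 47.4
side 40 52 46.4
side 50 52 45.5
side 60 54 44.5
```

View pics/crop7.png

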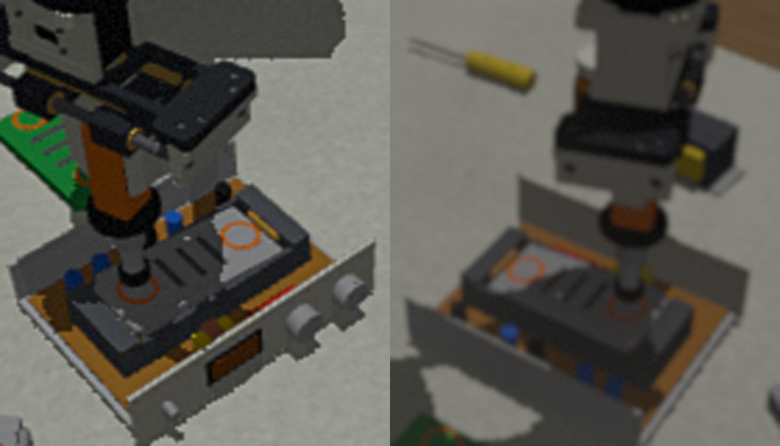

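End A is down at about 45 mm and the cover tilts toward it by 5°, as predicted. The foot is over ring B, so I press it now.

```bash
python3 -m creep '[{"tx":0.25,"ty":0,"tz":0,"wx":0,"wy":0,"wz":0,"gripper":1},{"tx":0.5,"ty":0,"tz":-0.05,"wx":0,"wy":0,"wz":0,"gripper":1},{"tx":0.75,"ty":0,"tz":-0.05,"wx":0,"wy":0,"wz":0,"gripper":1},{"tx":1.0,"ty":0,"tz":-0.05,"wx":0,"wy":0,"wz":0,"gripper":1},{"tx":1.2,"ty":0,"tz":-0.05,"wx":0,"wy":0,"wz":0,"gripper":1},{"tx":1.2,"ty":0,"tz":-0.05,"wx":0,"wy":0,"wz":0,"gripper":1}]'
for i in 1 2 3 4; do python3 -m creep '[{"tx":0.1,"ty":0,"tz":0,"wx":0,"wy":0,"wz":0,"gripper":1},{"tx":0.2,"ty":0,"tz":0,"wx":0,"wy":0,"wz":0,"gripper":1},{"tx":0.2,"ty":0,"tz":0,"wx":0,"wy":0,"wz":0,"gripper":1}]' | egrep 'pos|force' ; done
```

```text
time: 11.35
tool_pos: [516.4, -244.4, 157.4]
tcp_rot: [2.039, 1.57, 2.457]
contact_force: [-0.6, 0.2, -2.6]
grip_width: 30.2
tool_pos: [516.7, -244.7, 156.4]
contact_force: [-0.4, 0.4, -0.3]
tool_pos: [516.9, -244.8, 155.6]
contact_force: [-2.3, 2.2, 7.6]
tool_pos: [517.2, -244.8, 154.1]
contact_force: [-1.8, 2.3, 10.6]
tool_pos: [517.3, -244.8, 152.1]
contact_force: [-1.8, 2.0, 10.2]
```

```bash
for i in 1 2 ; do python3 -m creep '[{"tx":0.1,"ty":0,"tz":0,"wx":0,"wy":0,"wz":0,"gripper":1},{"tx":0.2,"ty":0,"tz":0,"wx":0,"wy":0,"wz":0,"gripper":1},{"tx":0.2,"ty":0,"tz":0,"wx":0,"wy":0,"wz":0,"gripper":1}]' | egrep 'pos|force' ; done
```

```text
tool_pos: [517.3, -244.8, 149.6]
contact_force: [-0.7, 0.2, 6.0]
tool_pos: [517.0, -244.9, 146.4]
contact_force: [0.8, -0.8, -1.0]
```

```bash
for i in 1 2 ; do python3 -m creep '[{"tx":0.1,"ty":0,"tz":0,"wx":0,"wy":0,"wz":0,"gripper":1},{"tx":0.15,"ty":0,"tz":0,"wx":0,"wy":0,"wz":0,"gripper":1},{"tx":0.15,"ty":0,"tz":0,"wx":0,"wy":0,"wz":0,"gripper":1}]' | egrep 'pos|force' ; done
```

```text
tool_pos: [516.3, -244.4, 143.9]
contact_force: [0.4, 0.6, -2.2]
tool_pos: [516.4, -244.5, 143.8]
contact_force: [-1.8, 1.0, 5.6]
```

```bash
python3 -m creep '[{"tx":0.1,"ty":0,"tz":0,"wx":0,"wy":0,"wz":0,"gripper":1},{"tx":0.1,"ty":0,"tz":0,"wx":0,"wy":0,"wz":0,"gripper":1},{"tx":0.1,"ty":0,"tz":0,"wx":0,"wy":0,"wz":0,"gripper":1}]' | egrep 'pos|force'
```

```text
tool_pos: [516.5, -244.6, 143.8]
contact_force: [-4.4, 1.7, 10.9]
```

```bash
python3 -m creep '[{"tx":-0.8,"ty":0,"tz":0,"wx":0,"wy":0,"wz":0,"gripper":1},{"tx":-2.4,"ty":0,"tz":0,"wx":0,"wy":0,"wz":0,"gripper":1},{"tx":-4.2,"ty":0,"tz":0,"wx":0,"wy":0,"wz":0,"gripper":1},{"tx":-6,"ty":0,"tz":0,"wx":0,"wy":0,"wz":0,"gripper":1},{"tx":-7.8,"ty":0,"tz":0,"wx":0,"wy":0,"wz":0,"gripper":1},{"tx":-9.6,"ty":0,"tz":0,"wx":0,"wy":0,"wz":0,"gripper":1},{"tx":-10.6,"ty":0,"tz":0,"wx":0,"wy":0,"wz":0,"gripper":1},{"tx":-10.6,"ty":0,"tz":0,"wx":0,"wy":0,"wz":0,"gripper":1}]'
cat > chk.py <<'E'
from h import *
st();cap('scene');cap('side')
a=load('scene')['frame'][:,:,::-1]; b=load('side')['frame'][:,:,::-1]
cv2.imwrite('pics/'+__import__('sys').argv[1],np.hstack([cv2.resize(a[150:310,165:305],(390,446),interpolation=2),cv2.resize(b[150:310,235:375],(390,446),interpolation=2)]))
for n in('scene','side'):
    c=load(n);v,u=np.mgrid[0:420,0:560];u=u.ravel();v=v.ravel();P=world(c,u,v);ok=c['z_map'].ravel()>0
    d=P[:,:2]-[511,-196.5]; e=np.array([-.1107,.9939]); s=d@e; t=d@[.9939,.1107]
    for a in (-80,-60,-48,-20,0,20,48,60,80):
        k=ok&(abs(s-a)<5)&(abs(t)<22)&(P[:,2]<70); print(n,a,k.sum(),np.median(P[k,2]).round(1) if k.any() else '')
E
python3 chk.py crop8.png
```

```text
time: 14.27
tool_pos: [517.5, -245.2, 250.4]
tcp_rot: [-0.961, 1.566, -0.543]
contact_force: [0.8, -0.9, -2.0]
grip_width: 29.9
t 14.27 pos [ 517.5 -245.2  250.4] jaw 24.0 down [ 0.004 -0.002 -1.   ] F [ 0.8 -0.9 -2. ] M [-0.12 -0.01 -0.01] w 29.9
scene -80 82 47.8
scene -60 90 42.7
scene -48 79 43.6
scene -20 76 43.1
scene 0 73 43.3
scene 20 66 43.2
scene 48 65 43.6
scene 60 60 42.7
scene 80 69 47.8
side -80 70 48.9
side -60 75 43.2
side -48 65 44.2
side -20 64 43.9
side 0 62 44.1
side 20 57 44.0
side 48 56 44.1
side 60 56 43.9
side 80 54 48.9
```

View pics/crop8.png

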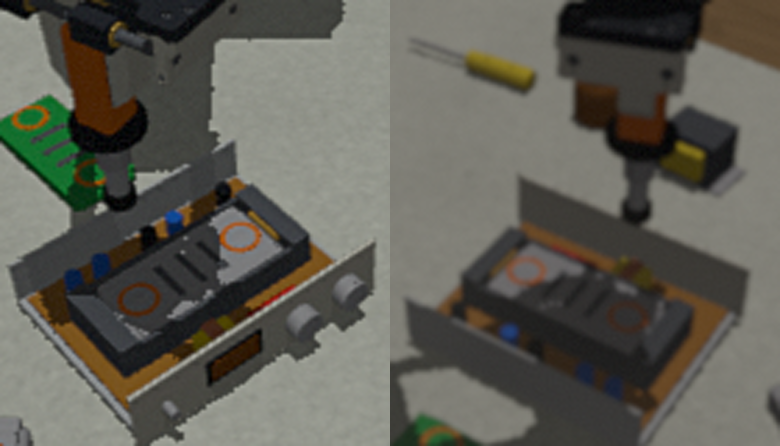

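Both ends now read 43–44 mm, level along the whole cover and 5 mm below the end blocks, so the cover is home. Back to the stand.

```bash
python3 -m creep '[{"tx":0,"ty":1.2,"tz":0.5,"wx":0,"wy":0,"wz":0,"gripper":1},{"tx":0,"ty":3.6,"tz":1.5,"wx":0,"wy":0,"wz":0,"gripper":1},{"tx":0,"ty":6.3,"tz":2.5,"wx":0,"wy":0,"wz":0,"gripper":1},{"tx":0,"ty":9,"tz":3.6,"wx":0,"wy":0,"wz":0,"gripper":1},{"tx":0,"ty":11.7,"tz":4.7,"wx":0,"wy":0,"wz":0,"gripper":1},{"tx":0,"ty":14.4,"tz":5.8,"wx":0,"wy":0,"wz":0,"gripper":1},{"tx":0,"ty":17.1,"tz":6.9,"wx":0,"wy":0,"wz":0,"gripper":1},{"tx":0,"ty":19.8,"tz":8,"wx":0,"wy":0,"wz":0,"gripper":1}]'
python3 -m creep '[{"tx":0,"ty":2.7,"tz":1.1,"wx":0,"wy":0,"wz":0,"gripper":1},{"tx":0,"ty":5.4,"tz":2.2,"wx":0,"wy":0,"wz":0,"gripper":1},{"tx":0,"ty":8.1,"tz":3.3,"wx":0,"wy":0,"wz":0,"gripper":1},{"tx":0,"ty":10.8,"tz":4.4,"wx":0,"wy":0,"wz":0,"gripper":1},{"tx":0,"ty":13.5,"tz":5.4,"wx":0,"wy":0,"wz":0,"gripper":1},{"tx":0,"ty":16.2,"tz":6.5,"wx":0,"wy":0,"wz":0,"gripper":1},{"tx":0,"ty":18.9,"tz":7.6,"wx":0,"wy":0,"wz":0,"gripper":1},{"tx":0,"ty":21.3,"tz":8.6,"wx":0,"wy":0,"wz":0,"gripper":1}]'
python3 -m creep '[{"tx":0,"ty":1,"tz":0.4,"wx":0,"wy":0,"wz":0,"gripper":1},{"tx":0,"ty":1.6,"tz":0.65,"wx":0,"wy":0,"wz":0,"gripper":1},{"tx":0,"ty":1.6,"tz":0.65,"wx":0,"wy":0,"wz":0,"gripper":1},{"tx":0,"ty":1.6,"tz":0.65,"wx":0,"wy":0,"wz":0,"gripper":1},{"tx":0,"ty":1.6,"tz":0.65,"wx":0,"wy":0,"wz":0,"gripper":1}]'
python3 - <<'E'
from h import *
st([502.2,215.8,210]); cap('scene'); cap('side')
a=load('scene')['frame'][:,:,::-1]; b=load('side')['frame'][:,:,::-1]
cv2.imwrite('pics/crop9.png',np.hstack([cv2.resize(a[60:210,320:450],(390,450),interpolation=2),cv2.resize(b[60:210,110:240],(390,450),interpolation=2)]))
for n,b in(('scene',(370,400,80,150)),('side',(165,192,100,165))):
    c=load(n); v,u=np.mgrid[b[2]:b[3],b[0]:b[1]];u=u.ravel();v=v.ravel();p=world(c,u,v)
    k=(np.hypot(p[:,0]-503,p[:,1]-216)<30)&(p[:,2]>110)&(p[:,2]<215); q=p[k]
    print(n,k.sum(),np.sort(q[:,2])[:4].round(1))
    for z in (156,162,168,174,180,186): print(z,q[abs(q[:,2]-z)<3].mean(0).round(1))
E
```

```text
time: 15.03
tool_pos: [508.2, -29.0, 246.8]
tcp_rot: [2.358, 1.568, 2.776]
contact_force: [0.6, -0.2, -2.6]
grip_width: 30.0
time: 15.7
tool_pos: [499.9, 200.6, 246.8]
tcp_rot: [2.752, 1.568, -3.113]
contact_force: [0.1, -0.6, -2.8]
grip_width: 30.5
time: 16.12
tool_pos: [501.0, 214.5, 247.9]
tcp_rot: [-2.764, 1.57, -2.348]
contact_force: [0.4, 0.5, -1.6]
grip_width: 29.8
t 16.12 pos [501.  214.5 247.9] jaw 23.9 down [-0. -0. -1.] F [ 0.4  0.5 -1.6] M [-0.04 -0.    0.02] w 29.8
shift tool cm [3.79 0.07 0.17]
scene 197 [147.4 148.4 148.5 148.7]
156 [506.1 209.8 156.5]
162 [506.  209.7 161.2]
168 [505.9 210.7 168.1]
174 [505.4 209.8 173.9]
180 [505.9 209.7 179.6]
186 [507.  207.7 186.6]
side 169 [148.9 149.7 149.8 149.9]
156 [497.  209.  155.8]
162 [497.1 210.1 161. ]
168 [498.3 210.8 167.5]
174 [497.6 210.6 174.2]
180 [498.3 210.  180.2]
186 [495.9 208.1 186.9]
```

View pics/crop9.png

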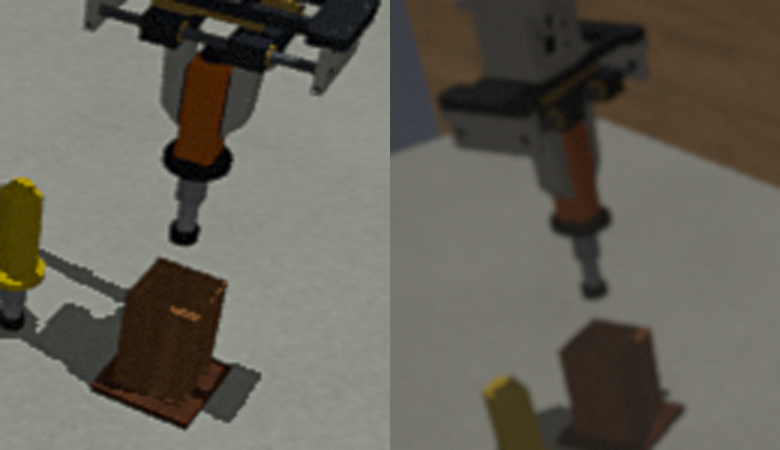

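The presser is upright over the stand and within about 2 mm of its old line. I correct that and lower it into the well.

```bash
python3 -m creep '[{"tx":1,"ty":0.1,"tz":0.2,"wx":0,"wy":0,"wz":0,"gripper":1},{"tx":2.5,"ty":0.1,"tz":0.2,"wx":0,"wy":0,"wz":0,"gripper":1},{"tx":4,"ty":0.1,"tz":0.2,"wx":0,"wy":0,"wz":0,"gripper":1},{"tx":5,"ty":0.1,"tz":0.2,"wx":0,"wy":0,"wz":0,"gripper":1},{"tx":5.8,"ty":0.1,"tz":0.2,"wx":0,"wy":0,"wz":0,"gripper":1},{"tx":6.2,"ty":0.1,"tz":0.2,"wx":0,"wy":0,"wz":0,"gripper":1},{"tx":6.2,"ty":0.1,"tz":0.2,"wx":0,"wy":0,"wz":0,"gripper":1}]'
python3 -m creep '[{"tx":1,"ty":0,"tz":0,"wx":0,"wy":0,"wz":0,"gripper":1},{"tx":2,"ty":0,"tz":0,"wx":0,"wy":0,"wz":0,"gripper":1},{"tx":3,"ty":0,"tz":0,"wx":0,"wy":0,"wz":0,"gripper":1},{"tx":3.8,"ty":0,"tz":0,"wx":0,"wy":0,"wz":0,"gripper":1},{"tx":4.4,"ty":0,"tz":0,"wx":0,"wy":0,"wz":0,"gripper":1},{"tx":4.6,"ty":0,"tz":0,"wx":0,"wy":0,"wz":0,"gripper":1},{"tx":4.6,"ty":0,"tz":0,"wx":0,"wy":0,"wz":0,"gripper":1},{"tx":4.6,"ty":0,"tz":0,"wx":0,"wy":0,"wz":0,"gripper":1}]'
```

```text
time: 16.8
tool_pos: [502.1, 217.1, 185.2]
tcp_rot: [2.926, 1.569, -2.94]
contact_force: [0.7, -0.4, -1.6]
grip_width: 29.6
time: 17.47
tool_pos: [502.6, 217.4, 140.2]
tcp_rot: [-0.014, 1.57, 0.404]
contact_force: [0.4, 0.4, -1.2]
grip_width: 30.1
```

```bash
for i in 1 2 3; do python3 -m creep '[{"tx":0.1,"ty":0,"tz":0,"wx":0,"wy":0,"wz":0,"gripper":1},{"tx":0.2,"ty":0,"tz":0,"wx":0,"wy":0,"wz":0,"gripper":1},{"tx":0.2,"ty":0,"tz":0,"wx":0,"wy":0,"wz":0,"gripper":1}]'|egrep 'pos|force'; done
```

```text
tool_pos: [502.4, 217.4, 138.3]
contact_force: [0.6, -0.1, -2.5]
tool_pos: [502.3, 217.3, 136.0]
contact_force: [-0.3, 0.0, -2.7]
tool_pos: [502.2, 217.3, 133.9]
contact_force: [0.2, -0.1, -2.4]
```

```bash
for i in 1 2; do python3 -m creep '[{"tx":0.1,"ty":0,"tz":0,"wx":0,"wy":0,"wz":0,"gripper":1},{"tx":0.1,"ty":0,"tz":0,"wx":0,"wy":0,"wz":0,"gripper":1},{"tx":0.1,"ty":0,"tz":0,"wx":0,"wy":0,"wz":0,"gripper":1}]'|egrep 'pos|force'; done
```

```text
tool_pos: [502.3, 217.4, 133.0]
contact_force: [-0.6, 0.1, -1.5]
tool_pos: [502.5, 217.4, 132.7]
contact_force: [-2.1, -0.1, 3.7]
```

The collar rests on the rim at the original height (TCP 132.7). I release it.

```bash
python3 -m creep '[{"tx":0,"ty":0,"tz":0,"wx":0,"wy":0,"wz":0,"gripper":0},{"tx":0,"ty":0,"tz":0,"wx":0,"wy":0,"wz":0,"gripper":-1},{"tx":0,"ty":0,"tz":0,"wx":0,"wy":0,"wz":0,"gripper":-1},{"tx":0,"ty":0,"tz":0,"wx":0,"wy":0,"wz":0,"gripper":-1},{"tx":0,"ty":0,"tz":0,"wx":0,"wy":0,"wz":0,"gripper":-1},{"tx":0,"ty":0,"tz":0,"wx":0,"wy":0,"wz":0,"gripper":-1},{"tx":0,"ty":0,"tz":0,"wx":0,"wy":0,"wz":0,"gripper":-1},{"tx":0,"ty":0,"tz":0,"wx":0,"wy":0,"wz":0,"gripper":-1}]'
```

```text
time: 19.38
tool_pos: [502.4, 217.4, 132.1]
tcp_rot: [0.808, 1.571, 1.226]
contact_force: [0.1, -0.1, 0.3]
grip_width: 78.7
```

```bash
python3 -m creep '[{"tx":0,"ty":0,"tz":0,"wx":0,"wy":0,"wz":0,"gripper":-1},{"tx":-1,"ty":0,"tz":0,"wx":0,"wy":0,"wz":0,"gripper":-1},{"tx":-3,"ty":0,"tz":0,"wx":0,"wy":0,"wz":0,"gripper":-1},{"tx":-5,"ty":0,"tz":0,"wx":0,"wy":0,"wz":0,"gripper":-1},{"tx":-7.5,"ty":0,"tz":0,"wx":0,"wy":0,"wz":0,"gripper":-1},{"tx":-10,"ty":0,"tz":0,"wx":0,"wy":0,"wz":0,"gripper":-1},{"tx":-13,"ty":0,"tz":0,"wx":0,"wy":0,"wz":0,"gripper":-1},{"tx":-15,"ty":0,"tz":0,"wx":0,"wy":0,"wz":0,"gripper":-1}]'
python3 -m creep '[{"tx":0,"ty":-3,"tz":0,"wx":0,"wy":0,"wz":0,"gripper":-1},{"tx":0,"ty":-6,"tz":0,"wx":0,"wy":0,"wz":0,"gripper":-1},{"tx":0,"ty":-6,"tz":0,"wx":0,"wy":0,"wz":0,"gripper":-1},{"tx":0,"ty":-6,"tz":0,"wx":0,"wy":0,"wz":0,"gripper":-1},{"tx":0,"ty":-6,"tz":0,"wx":0,"wy":0,"wz":0,"gripper":-1}]'
python3 chk.py crop10.png
python3 - <<'E'
from h import *
c=cap('wrist'); v,u=np.mgrid[60:200,220:345]; u=u.ravel();v=v.ravel()
p=wpx(c,u,v,c['z_map'][v,u])
for a,b,nm in((183,189,'handle top'),(189.5,200,'cap'),(105,111,'collar'),(96,102,'rim')):
    k=(p[:,2]>a)&(p[:,2]<b); q=p[k]
    if len(q)>5:
        r=cv2.minAreaRect(np.float32(q[:,:2])); print(nm,k.sum(),np.median(q,0).round(1),np.round(r[0],1),np.round(r[1],1),round(r[2],1))
E
ls -t pics|head -4
```

```text
time: 20.05
tool_pos: [502.7, 217.5, 285.8]
tcp_rot: [-0.128, 1.567, 0.29]
contact_force: [0.5, 0.5, -0.2]
grip_width: 91.7
time: 20.47
tool_pos: [526.5, 162.7, 282.5]
tcp_rot: [1.247, 1.57, 1.664]
contact_force: [-0.9, -0.0, 0.1]
grip_width: 91.9
t 20.47 pos [526.5 162.7 282.5] jaw 23.9 down [-0.     0.001 -1.   ] F [-0.9 -0.   0.1] M [-0.06  0.01  0.01] w 91.9
scene -80 80 47.8
scene -60 95 42.9
scene -48 77 43.2
scene -20 76 43.1
scene 0 72 43.1
scene 20 69 43.1
scene 48 66 43.3
scene 60 64 43.2
scene 80 63 48.4
side -80 70 49.1
side -60 78 43.8
side -48 62 44.2
side -20 64 43.6
side 0 62 44.1
side 20 59 44.2
side 48 56 44.0
side 60 52 43.6
side 80 56 48.6
handle top 713 [503.1 217.5 185.3] [502.6 217.1] [30.1 28.7] 24.1
cap 599 [502.3 217.3 190.9] [502.2 217. ] [20.7 20.6] 68.8
collar 615 [495.1 229.4 107.9] [502.7 217.5] [50.2 51. ] 82.4
rim 1465 [500.5 213.7  99.8] [502.6 215.3] [62.5 62.8] 22.4
wrist_36.png
crop10.png
side_34.png
scene_33.png
```

View pics/scene_33.png

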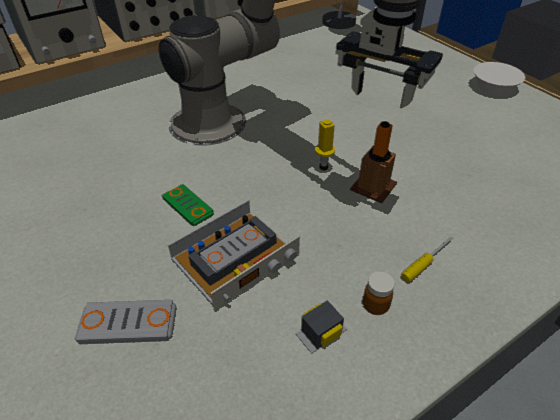

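View pics/side_34.png

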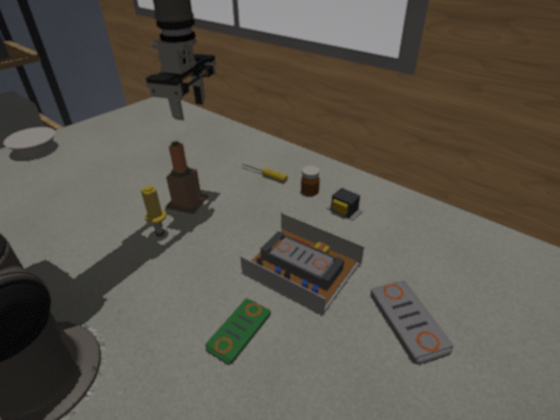

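The presser hangs upright in its stand at scene (380,150), the cover is flush in the unit at (235,243), the gripper is clear, and the other things are where they started. Handing in.

```bash
python3 -c "
from plant import *
print(close_job())"
```

```text
the job is handed in; nothing more can be done
None
```

The job is done and handed in at about 20.5 s of the 56 s allowed. I took the orange-handled presser from its stand, pressed the cover's +y end and then its −y end until each snapped home, hung the presser back and let go.

- **Pressing:** end A took about 6 N and end B about 13 N. I then pushed each onto its ledge to confirm, with at most about 17 N.
- **Cover:** the last depth readings show its top level at 43–44 mm along its whole length, with the end blocks at 48–49 mm.
- **Presser:** it stands upright with the collar on the rim (its top face at 108 mm). The handle is about 2 mm from the stand's centre, within the well's play.
- **Left alone:** the gripper is open and clear, and in the pictures the other things look unmoved.
- **Disagreements:** the scene and side cameras differed by up to 5 mm in x at the stand, so I used the wrist camera there. The pose readings scattered by 1–2 mm. No final check failed.

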